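Take the wide eyepiece from its case and hold it slanted over the light

ROBOT

A 6-joint arm with a two-finger parallel gripper is mounted at the origin on the work surface. World frame = base frame: x ahead of the robot, y to its left, z up, the work surface at z = 0. Lengths are in mm, angles in degrees, forces in N, time in s.
With the tool pointing down it reaches from about 325 to 850 mm from the base axis. Payload 15.5 kg.
Tool frame: the origin (TCP) lies at the centre of the arm's flange, where the gripper is bolted on; the fingertips stand bot.tip_reach ahead of it and the grasp point (between the pads) lies 172 mm ahead of it (bot.tip_reach is the distance from the TCP to the fingertips, in mm); y points along the fingers, x is the direction in which the jaws open and shut, and the axes are right-handed (so a half turn about y gives the same grasp; the last joint's range is limited). The gripper opens to 91 mm and grips with 3 to 60 N. Pads are 32 mm wide; open, the fingers measure 118 mm over their backs; the gripper's body (76 mm by 178 mm) begins 60 mm behind the grasp point.
Start: joints at [62.309, 28.281, 77.091, -0, 74.628, -5.472], TCP at [236.342, 578.594, 404.715] pointing down, gripper open.
Joint ranges: [-166.48, 166.48], [-47.26, 123.95], [12.59, 153.08], [-70.14, 250.14], [6.76, 159.57], [-176.63, 176.63]. Speed limits (degrees/s): [108.29, 108.29, 147.25, 172.46, 172.46, 172.46].

INTERFACE

Orientations are given as [roll, pitch, yaw] about the fixed x, y, z axes, in that order (R = Rz(yaw) Ry(pitch) Rx(roll)).
In Python, from plant import bot gives the robot as it stands.
- The arm moves only by the tool move_arm, never from a script. Its argument "increments" is text: rows parted by semicolons, each of 5 numbers parted by spaces: the gripper command: -1 is fully open, 1 is shut, values between are in proportion, then the shift along the tool's x, y, z in m, then the turn about the tool's y in rad. In form: grip dx dy dz turn; .... A call has 1 to 5 rows; each row is the pose to reach, as a shift and turn from the pose commanded when the call began, along the tool's axes at that moment; what a row does not reach only later rows make up. A row lasts 1/12 s, in which the tool goes at most 41.7 mm and 7.16 degrees, less where a joint would pass 70% of its speed; a pose out of reach is approached as far as the arm can. A call with a gripper value outside its range is refused whole. The fingers move at their own pace and stop on an object; "grip_force" is the grip in N (left out, the last holds). Time passes only in rows, so rows that repeat a pose let the fingers close. It gives the time, the measured TCP pose, the force and the opening at its end, in the units of the state.
- bot.get_obs(): the state, without advancing time (a new reading comes with each control period).
- bot.camera(name): name is "scene" or "side" or "wrist"; returns a dict with "img" (480x640x3 uint8, red, green, blue), "K" (3x3 intrinsics, pixels), "k1" (the pictures are not rectified: a ray, as slopes to the right and down, at radius r is drawn at 1 + k1 r^2 times it, then the intrinsics apply), "R" (3x3) and "t" (3): a world point X has camera coordinates R X + t; the wrist camera has in their place "mount" (4x4, takes a point from camera to tool coordinates, whose origin is the TCP and whose axes are the tool frame's). Camera axes: x right, y down, z forward; pixel columns grow to the right and rows downward; lengths in mm; the calibration is good to about 2 mm. A picture is of the moment at which its call begins: read the wrist's pose just before it. There is no depth.
- bot.sign_off(): hands the job in, once; it reports no verdict.
Trained networks look in a picture, given as the dict that the camera call returned (one of the last four; its "shot" number tells which), for a name from the list of things; names that differ only in an ending like _2 or _b are one class to them, and where a whole thing is asked for, a point or a joint stands for the part that bears it (a point fixed in the world has none). Each returns a list of dicts, best first, with "conf" (0 to 1); they miss things now and then, are a little off and sometimes report something else, mostly with a low value. They report only what shows in the picture. A call takes as long as a camera call. They do not tell look-alikes from the thing itself.
- bot.outline_of(picture, target): "region" (480x640 bool, what is visible of it) and "extent" ([left, top, right, bottom] in pixels, round what is visible of it).
- bot.place_of(picture, target): "centre" ([column, row] in pixels: a listed point, or the origin of a listed thing).
The state is a dict: "clock": time; "qpos": joint angles; "qd": joint speeds; "effort": joint torques, N m; "tool_pos": TCP position; "tool_rot": TCP orientation; "wrist_force": force on the tool from outside, world axes, zero at the start; "torque": the same for the moment, N m; "gripper_width": opening from 0.0 (shut) to 1.0 (fully open).
Only numpy, scipy, OpenCV 4.12 (cv2) and the standard library are available. Lean on these libraries where they do the work, as an engineer would, in place of code of your own. Each camera call takes 0.05 s, during which the arm holds its last target. There are 200 camera calls.

TASK

Slide the cover of the wooden eyepiece case fully open and leave it open, then draw the eyepiece with the wide head up out of its socket. Hold it head up but leaning over at about 45 degrees, about 10 cm above the lit disc of the white light base, so that its glass can be checked for dust, and finish still holding it there, motionless. Do not let it touch the light base, and leave the slim eyepiece, the clear dish and the little dropper bottle where they are.

Things in the scene. Friction and masses are not known exactly. Their poses are not given: they have to be found in the camera images.
- case: Fixed wooden case, 142 (own x) x 166 (own y) x 78 mm high without cover; origin at the centre of its underside, on the bench, z up. Walls 8 mm, inside 126 x 150 mm. A plate inside, its top 35 mm above the bench, has two sockets at own x 0, y -42 mm and y +18 mm, 27 mm wide; an eyepiece stands upright in each, which in which varies. Most finger room is along own x.
- cover (a joint): Flat cover 142 x 166 x 8 mm on the case walls (top 86 mm above the bench), slides level along the case's own +y, to the robot's left. Value in m: 0 shut, 0.135 fully open at its stop (it then overhangs the case's +y end; its trailing edge is at own y +52 mm, both sockets free). Starts 0 to 0.03 open. Takes about 2 N to slide, stays where left.
- cover_handle (a point): Middle of the top of the cover's handle, 112 mm above the bench, at the cover's centre (case own x 0, y = joint value). The handle is an upright bar 60 mm long along the case's own x, 14 mm thick along own y, rising 26 mm above the cover; pinch it across its 14 mm from above, or push it.
- wide_eyepiece: The eyepiece to take: loose, about 75 to 150 g, 68 mm tall, round. Origin at the centre of the barrel's foot, own z along its axis towards the head. Steel barrel 24 mm thick from 0 to 30 mm, black head 40 mm thick from 30 to 64 mm, rubber rim 34 mm thick from 64 to 68 mm. In its socket the head rests on the plate: foot 5 mm, head 35 to 69 mm, rim top 73 mm above the bench.
- wide_head (a point): Centre of the wide eyepiece's head, on its axis 47 mm above the barrel's foot; 52 mm above the bench in the socket. A good grip point.
- slim_eyepiece: The other eyepiece, to be left in its socket: same barrel and height, head only 28 mm in diameter. Origin at the barrel's foot, z up.
- light_base: Fixed white light base of a stereo microscope, 170 mm (own x) by 140 mm (own y), 48 mm high, origin at the centre of its underside. A steel stub 36 mm in diameter stands at own x +60 mm, up to 62 mm above the bench.
- lit_disc (a point): Centre of the top of the glowing round disc, 94 mm in diameter, on the light base, 50 mm above the bench, at own x -25 mm of the light base.
- petri_dish: Loose closed clear dish, 54 mm in diameter, 15 mm high, between case and light base; leave alone. Origin under its centre.
- dropper: Loose small amber bottle, 28 mm in diameter, 62 mm high, between case and light base; leave alone. Origin under its centre.
Not all that is in view belongs to the job. Of the things shaped like the case, the wooden one is meant.

How it is judged (in metres and radians):
On the way, in this order (a step that is already met when the one before it is completed fails the run):
1. the cover is slid fully open (value of joint cover above 0.12 m), for 0.2 s.
2. the wide eyepiece is held by the fingers, its barrel clear above the socket plate (z of wide_eyepiece in the frame of case above 0.04 m and contact force between wide_eyepiece and the fingers above 0.3 N and contact force between wide_eyepiece and case below 0.1 N), for 0.2 s.
At the end, for the whole second after the job is handed in: Cover open beyond 0.12 m; fingers hold the wide eyepiece, touching neither case nor light base, head centre within 47 mm of the lit disc's axis and 60 to 160 mm above it, leaning 30 to 60 degrees, head up, slower than 0.02 m/s; slim eyepiece seated (value of joint cover above 0.12 m and contact force between wide_eyepiece and the fingers above 0.3 N and contact force between wide_eyepiece and case below 0.1 N and contact force between wide_eyepiece and light_base below 0.1 N and horizontal distance between wide_head and lit_disc below 0.047 m and z of wide_head in the frame of lit_disc between 0.06 and 0.16 m and angle between wide_eyepiece's own z axis and vertical between 0.52 and 1.05 rad and linear speed of wide_eyepiece below 0.02 m/s and z of slim_eyepiece in the frame of case below 0.012 m); the arm keeps its last pose, push and grip.
It fails at once if the wide eyepiece touches the light base (contact force between wide_eyepiece and light_base above 1 N).
It fails at once if the slim eyepiece, the dish or the dropper bottle is displaced by more than 25 mm (distance of any of slim_eyepiece, petri_dish, dropper from where it was at the start of the episode above 0.025 m).
It also fails if it takes over 54 s, if anything falls off the work surface, if the arm or the gripper's body presses on something with over 40 N, if the wrist force passes 120 N, or if a joint passes its speed limit or range.

## Working session

There is one attempt and no reset: what is moved stays moved. The work goes in short steps, Python scripts to look and compute and a tool call to move; the robot and the scene stay as the last step left them, time stands still between calls to the robot, and variables do not carry over. Pictures are saved under pics/ and viewed, about 8 in all and at most 12, crops included, and the job is handed in when it is done.

Besides the shell and the picture viewer there is one more tool, called after "Request:" by a JSON object that holds its "fn" and its "kwargs". move_arm: Moves the arm, as the interface text tells. Its arguments: {"type":"object","properties":{"increments":{"type":"string"},"grip_force":{"type":"number"}},"required":["increments"]}

```bash
ls; mkdir -p pics; python3 - <<'E'
from plant import bot
import cv2,json
o=bot.get_obs();print(o,bot.tip_reach)
for n in ("scene","side"):
    p=bot.camera(n);cv2.imwrite(f"pics/{n}0.png",p["img"][:,:,::-1])
    print(n,p["K"],p["k1"],p["R"],p["t"])
    for t in ("case","cover_handle","lit_disc","light_base","wide_eyepiece","wide_head","slim_eyepiece","petri_dish","dropper"):
        print(t,[(round(d["conf"],2),d["centre"]) for d in bot.place_of(p,t)][:3])
print(bot.camera("wrist")["mount"])
E
```

```text
pics
{'clock': 0.0, 'qpos': array([ 6.23076792e+01,  2.83139540e+01,  7.71280181e+01,  9.52762194e-04,
        7.46280097e+01, -5.47099196e+00]), 'qd': array([ 0.08792303, -0.04428589,  0.00178169, -0.05469776,  0.10264603,
       -0.0670713 ]), 'effort': array([-1.44125013e-03, -8.78798819e+01, -3.81860089e+01,  7.06493785e-02,
        5.28752315e-02, -3.71550129e-05]), 'tool_pos': array([236.28115753, 578.44980345, 404.1429734 ]), 'tool_rot': array([-8.99924136e+01,  6.95755040e-02,  6.77784226e+01]), 'wrist_force': array([ 0.26943112, -0.07092476,  0.14256149]), 'torque': array([ 0.02086826,  0.01245862, -0.01934746]), 'gripper_width': 1.0008787076470989} 190.8
scene [[606.84013822   0.         323.15968297]
 [  0.         606.84013822 242.94190673]
 [  0.           0.           1.        ]] -0.0752065945645142 [[ 0.13367825  0.99096541 -0.01084845]
 [ 0.75387893 -0.10878927 -0.64794402]
 [-0.6432703   0.0784376  -0.7616107 ]] [-206.11846466 -283.0227826  1574.26229103]
case [(0.84, [376.8, 196.1]), (0.83, [481.8, 221.9]), (0.61, [334.7, 284.2])]
cover_handle [(0.86, [373.4, 159.3
[... 585 characters left out ...]
0.92, [217.8, 268.3]), (0.63, [348.7, 244.9])]
cover_handle [(0.85, [346.8, 207.9]), (0.76, [206.4, 233.6]), (0.71, [363.5, 240.7])]
lit_disc [(0.86, [459.4, 355.0])]
light_base [(0.66, [463.9, 362.3])]
wide_eyepiece [(0.67, [456.7, 352.5]), (0.6, [362.3, 259.7]), (0.52, [346.2, 207.9])]
wide_head [(0.4, [366.2, 241.3])]
slim_eyepiece []
petri_dish [(0.8, [377.9, 307.5])]
dropper [(0.79, [435.5, 267.4]), (0.47, [466.2, 361.0])]
[[ 9.99996025e-01  9.34144315e-04 -2.66029710e-03 -1.02834058e+00]
 [ 2.81140766e-03 -2.58743872e-01  9.65941874e-01  1.92142851e+01]
 [ 2.13993540e-04 -9.65945514e-01 -2.58745470e-01  7.23047829e+01]
 [ 0.00000000e+00  0.00000000e+00  0.00000000e+00  1.00000000e+00]]
```

View pics/scene0.png

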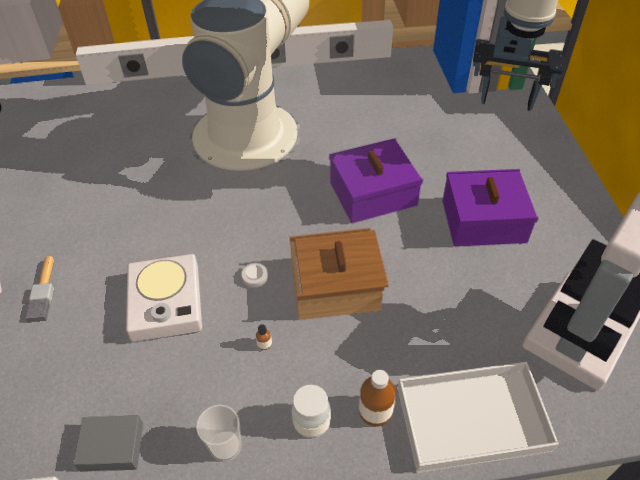

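View pics/side0.png

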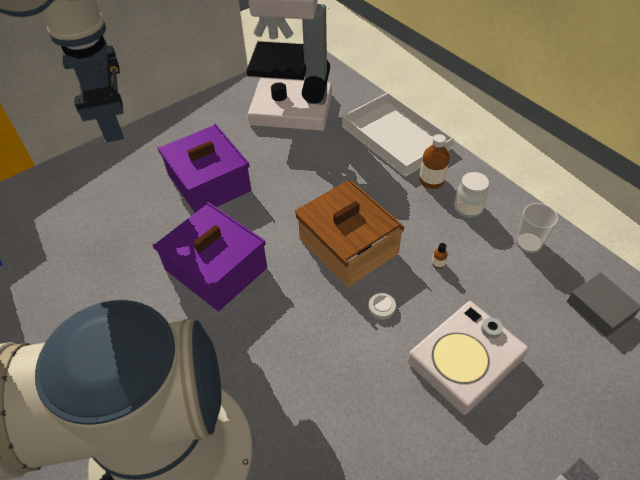

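The wooden case sits near (340,265) in the scene view, with its handle at about (341,250), and near (350,230) in the side view. The light base is at (165,295), with its lit disc at (162,280) in scene and (460,357) in side. The dish and dropper stand between them. The purple cases are decoys.

```bash
cat > h.py <<'E'
import numpy as np,cv2
from scipy.spatial.transform import Rotation as Ro
from plant import bot
def pose(o): return Ro.from_euler('xyz',o['tool_rot'],degrees=True).as_matrix(),o['tool_pos']
def cam(n):
    o=bot.get_obs();p=bot.camera(n)
    if n=="wrist":
        Rt,tt=pose(o);M=np.array(p["mount"]);Rc=Rt@M[:3,:3];c=Rt@M[:3,3]+tt
        p["R"]=Rc.T;p["t"]=-Rc.T@c
    return p
def D(p): return np.array([p["k1"],0,0,0,0],float)
def ray(p,uv):
    s=cv2.undistortPoints(np.array([[uv]],float),np.array(p["K"]),D(p))[0,0]
    R=np.array(p["R"]);return -R.T@np.array(p["t"]),R.T@np.array([s[0],s[1],1])
def onz(p,uv,z):
    c,d=ray(p,uv);return (c+d*(z-c[2])/d[2]).round(1)
def proj(p,X):
    return cv2.projectPoints(np.atleast_2d(X).astype(float),cv2.Rodrigues(np.array(p["R"]))[0],np.array(p["t"],float),np.array(p["K"]),D(p))[0][:,0]
E
python3 - <<'E'
from h import *
S=cam("scene");P=cam("side")
for nm,p,uv in (("scene",S,[(290,236),(382,231),(386,269),(297,293)]),("side",P,[(348,185),(402,228),(349,264),(297,216)])):
    print(nm,[onz(p,u,86) for u in uv])
print("handle",onz(S,(340,243),112),onz(P,(346,210),112))
print("disc",onz(S,(158.1,275.1),50),onz(S,(161.5,280),50),onz(P,(459.4,355),50),onz(P,(460.5,357),50))
print("stub",onz(S,(161,311),62),onz(P,(491,326),62))
print("dish",onz(S,(254,275),8),onz(P,(382,306),8)); print("drop",onz(S,(264,343),20),onz(P,(440,261),20))
for n,p in(("scene",S),("side",P)):
  for t in("case","cover_handle","lit_disc"):
    for d in bot.outline_of(p,t): print(n,t,round(d["conf"],2),d["extent"])
E
```

```text
scene [array([442.4,  81.4,  86. ]), array([455.8, 268.5,  86. ]), array([553.3, 257. ,  86. ]), array([585.6,  80.4,  86. ])]
side [array([580.7, 238.3,  86. ]), array([587.8,  76.6,  86. ]), array([446.9,  73.2,  86. ]), array([442.3, 235. ,  86. ])]
handle [497.1 175.3 112. ] [515.7 166.7 112. ]
disc [ 476.7 -191.1   50. ] [ 490.2 -183.8   50. ] [ 488.6 -183.7   50. ] [ 487.3 -187.6   50. ]
stub [ 574.1 -179.2   62. ] [ 569.6 -181.7   62. ]
dish [470.9  -1.1   8. ] [470.3  -2.9   8. ]
drop [644.9   8.3  20. ] [ 6.312e+02 -4.000e-01  2.000e+01]
scene case 0.91 [291.0, 228.4, 387.5, 320.1]
scene case 0.91 [441.5, 169.7, 539.8, 244.8]
scene case 0.62 [332.0, 141.8, 422.6, 221.6]
scene cover_handle 0.81 [295.9, 227.3, 389.3, 296.8]
scene cover_handle 0.72 [329.3, 142.7, 421.7, 194.4]
scene cover_handle 0.62 [445.8, 168.1, 538.8, 221.3]
scene cover_handle 0.49 [123.5, 252.6, 201.3, 340.5]
scene lit_disc 0.72 [126.3, 251.7, 202.2, 337.8]
side case 0.95 [156.8, 123.3, 249.9, 214.1]
side case 0.84 [154.7, 203.9, 264.2, 309.1]
side case 0.64 [295.6, 182.3, 402.7, 284.5]
side cover_handle 0.86 [295.6, 180.3, 395.4, 255.5]
side cover_handle 0.74 [165.1, 124.0, 243.1, 193.2]
side cover_handle 0.58 [157.7, 204.0, 261.6, 287.9]
side cover_handle 0.19 [405.2, 300.2, 525.6, 413.7]
side lit_disc 0.79 [404.7, 298.4, 526.6, 414.3]
```

Request:
{"fn": "move_arm", "kwargs": {"increments": "1 -0.024 0 -0.033 0.12; 1 -0.048 0 -0.066 0.24; 1 -0.072 0 -0.099 0.36; 1 -0.096 0 -0.132 0.48; 1 -0.12 0 -0.165 0.6", "grip_force": 15}}

```text
clock: 1.87
tool_pos: [344.2, 403.5, 404.8]
tool_rot: [-90.0, -0.0, 33.1]
wrist_force: [1.3, 0.0, 0.4]
gripper_width: 0.666
```

```bash
cat >> h.py <<'E'
def go(x,y,z,yaw):
    o=bot.get_obs();R,t=pose(o);d=R.T@(np.array([x,y,z])-t)/1000
    w=-(yaw-o['tool_rot'][2]+180)%360-180 if False else -((yaw-o['tool_rot'][2]+180)%360-180)
    print("t",round(o['clock'],2),"pos",t.round(1),"rot",o['tool_rot'].round(2),"F",o['wrist_force'].round(1),"w",round(o['gripper_width'],3))
    print("d tool",d.round(4),"turn",round(np.radians(w),3),"dist mm",round(np.linalg.norm(d)*1000))
E
python3 -c "
from h import *
go(514,122,400,1.5)"
```

```text
t 1.87 pos [344.2 403.5 404.8] rot [-9.000e+01 -2.000e-02  3.309e+01] F [1.3 0.  0.4] w 0.666
d tool [-0.0114  0.0048 -0.3285] turn 0.551 dist mm 329
```

Request:
{"fn": "move_arm", "kwargs": {"increments": "1 -0.001 0 -0.04 0.11; 1 -0.003 0 -0.08 0.22; 1 -0.005 0 -0.12 0.33; 1 -0.006 0 -0.16 0.44; 1 -0.007 0.001 -0.2 0.551"}}

```text
clock: 2.28
tool_pos: [448.6, 232.5, 404.1]
tool_rot: [-90.0, -0.0, 1.5]
wrist_force: [0.8, 1.1, 0.2]
gripper_width: 0.3
```

```bash
python3 -c "
from h import *
go(514,122,400,1.5)"
```

```text
t 2.28 pos [448.6 232.5 404.1] rot [-8.998e+01 -4.000e-02  1.530e+00] F [0.8 1.1 0.2] w 0.3
d tool [ 0.0624  0.0041 -0.1122] turn 0.0 dist mm 128
```

Request:
{"fn": "move_arm", "kwargs": {"increments": "1 0.018 0.001 -0.032 0; 1 0.036 0.002 -0.064 0; 1 0.054 0.003 -0.096 0; 1 0.0624 0.004 -0.1122 0; 1 0.0624 0.004 -0.1122 0"}}

```text
clock: 2.7
tool_pos: [515.7, 121.1, 399.6]
tool_rot: [-90.0, -0.0, 1.6]
wrist_force: [0.1, -0.9, -0.7]
gripper_width: 0.007
```

```bash
python3 - <<'E'
from h import *
go(514,122,400,1.5)
p=cam("wrist");np.save("w1.npy",{k:p[k] for k in("K","k1","R","t")},allow_pickle=True)
cv2.imwrite("pics/w1.png",p["img"][:,:,::-1])
for d in bot.place_of(p,"cover_handle"): print(d,onz(p,d["centre"],112))
E
```

```text
t 2.7 pos [515.7 121.1 399.6] rot [-9.004e+01 -5.000e-02  1.650e+00] F [ 0.1 -0.9 -0.7] w 0.007
d tool [-0.0017 -0.0004  0.001 ] turn 0.003 dist mm 2
{'centre': [326.9, 178.4], 'conf': 0.7} [519.4 168.7 112. ]
```

View pics/w1.png

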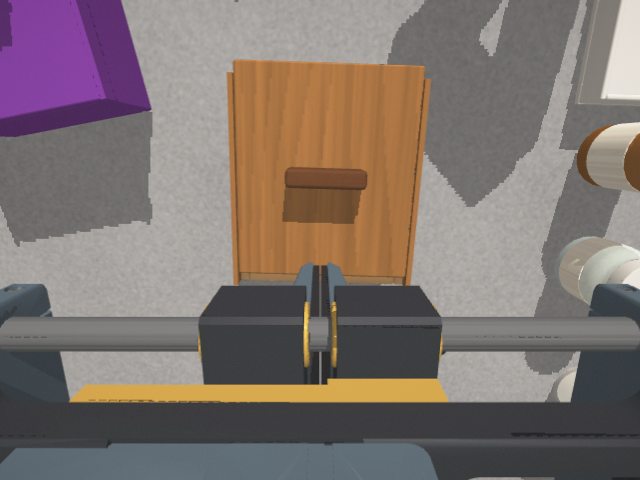

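The wrist view has +y up. The cover corners are at about (235,60) and (424,67), the trailing edge is at about row 278, and the handle top spans (286,172)–(367,176). The cover is already slightly open.

```bash
python3 - <<'E'
from h import *
p=np.load("w1.npy",allow_pickle=True).item()
for uv,z in(((234.5,61),86),((424,67),86),((412,279),86),((240,274),86),((229,73),78),((430,80),78),((286,168),112),((367,171),112),((367,177),112),((286,173),112)): print(uv,onz(p,uv,z))
E
```

```text
(234.5, 61) [449.4 249.5  86. ]
(424, 67) [588.7 249.5  86. ]
(412, 279) [595.5  83.6  86. ]
(240, 274) [448.9  84.   86. ]
(229, 73) [443.3 242.6  78. ]
(430, 80) [596.3 242.1  78. ]
(286, 168) [489.8 175.2 112. ]
(367, 171) [548.1 174.8 112. ]
(367, 177) [548.4 170.5 112. ]
(286, 173) [489.9 171.7 112. ]
```

Request:
{"fn": "move_arm", "kwargs": {"increments": "1 0.002 0.039 -0.001 0; 1 0.003 0.078 -0.001 0; 1 0.003 0.105 -0.001 0; 1 0.003 0.115 -0.001 0; 1 0.003 0.115 0.002 0"}}

```text
clock: 3.22
tool_pos: [515.9, 126.8, 283.0]
tool_rot: [-90.0, 0.2, 1.9]
wrist_force: [-0.3, 0.5, 0.7]
gripper_width: 0.005
```

Request:
{"fn": "move_arm", "kwargs": {"increments": "1 0 0 0.013 0; 1 0 0 0.026 0; 1 0 0 0.039 0; 1 0 0 0.052 0; 1 0 0 0.065 0"}}

```text
clock: 3.63
tool_pos: [514.9, 193.1, 285.8]
tool_rot: [-90.0, -0.1, 1.9]
wrist_force: [2.0, -2.9, 1.8]
gripper_width: 0.002
```

```bash
python3 -c "
from h import *
go(519,271,285,1.5)"
```

```text
t 3.63 pos [514.9 193.1 285.8] rot [-89.98  -0.12   1.87] F [ 2.  -2.9  1.8] w 0.002
d tool [0.0066 0.0009 0.0778] turn 0.007 dist mm 78
```

Request:
{"fn": "move_arm", "kwargs": {"increments": "1 0.001 0 0.015 0; 1 0.002 0 0.03 0; 1 0.003 0 0.045 0; 1 0.004 0 0.058 0; 1 0.004 0 0.066 0"}}

```text
clock: 4.05
tool_pos: [516.4, 259.3, 284.9]
tool_rot: [-90.0, -0.0, 1.9]
wrist_force: [-0.7, -2.2, 1.4]
gripper_width: 0.01
```

Request:
{"fn": "move_arm", "kwargs": {"increments": "1 0 0 0.003 0; 1 0 0 0.006 0; 1 0 0 0.008 0; 1 0 0 0.01 0; 1 0 0 0.01 0"}}

```text
clock: 4.47
tool_pos: [516.4, 267.2, 284.7]
tool_rot: [-90.0, -0.0, 1.8]
wrist_force: [0.3, -0.2, -0.6]
gripper_width: 0.004
```

Request:
{"fn": "move_arm", "kwargs": {"increments": "1 0 0 0.002 0; 1 0 0 0.004 0; 1 0 0 0.006 0; 1 0 0 0.006 0; 1 0 0 0.006 0"}}

```text
clock: 4.88
tool_pos: [516.4, 271.8, 284.8]
tool_rot: [-90.2, 0.0, 1.8]
wrist_force: [3.5, -21.4, 6.5]
gripper_width: 0.004
```

Request:
{"fn": "move_arm", "kwargs": {"increments": "1 0 0 -0.01 0; 1 0 -0.02 -0.03 0; 1 0 -0.06 -0.06 0; 1 0 -0.1 -0.09 0; 1 0 -0.105 -0.11 0"}}

```text
clock: 5.3
tool_pos: [519.9, 162.8, 392.8]
tool_rot: [-89.9, -0.2, 1.9]
wrist_force: [1.1, -0.1, 0.4]
gripper_width: 0.006
```

```bash
python3 - <<'E'
from h import *
go(518,147,400,1.5)
p=cam("wrist");np.save("w2.npy",{k:p[k] for k in("K","k1","R","t")},allow_pickle=True)
cv2.imwrite("pics/w2.png",p["img"][:,:,::-1])
for t,z in(("cover_handle",112),("wide_head",52),("wide_eyepiece",5),("slim_eyepiece",5)):
  for d in bot.place_of(p,t): print(t,d,onz(p,d["centre"],z))
E
```

```text
t 5.3 pos [519.9 162.8 392.8] rot [-89.94  -0.19   1.88] F [ 1.1 -0.1  0.4] w 0.006
d tool [-0.0024 -0.0072 -0.0158] turn 0.007 dist mm 18
cover_handle {'centre': [326.3, 50.4], 'conf': 0.84} [520.5 293.5 112. ]
wide_head {'centre': [314.1, 273.5], 'conf': 0.78} [516.9 118.8  52. ]
wide_eyepiece {'centre': [316.1, 261.9], 'conf': 0.71} [518.6 115.    5. ]
slim_eyepiece {'centre': [317.7, 204.7], 'conf': 0.56} [518.3 175.8   5. ]
```

View pics/w2.png

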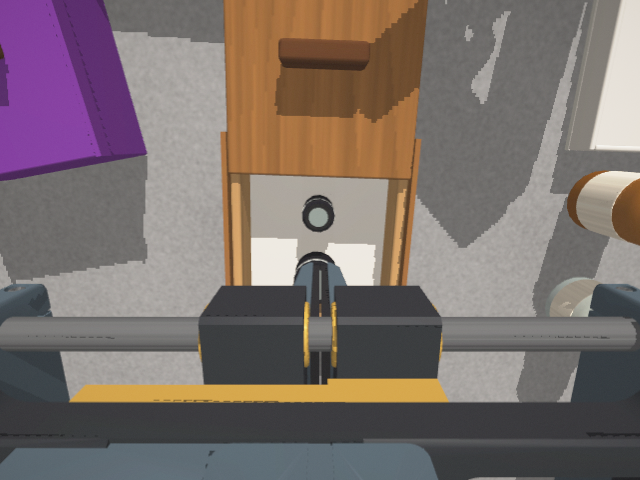

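The handle is at y≈293, so the cover is against its stop. The slim eyepiece shows at (318,213), and the wide one is partly hidden behind the fingers at about (316,270). I'll open the jaws and look from above it.

Request:
{"fn": "move_arm", "kwargs": {"increments": "-0.2 -0.001 0.01 -0.03 0; -0.2 -0.002 0.035 -0.046 0; -0.2 -0.002 0.06 -0.046 0; -0.2 -0.002 0.06 -0.046 0; -0.2 -0.002 0.06 -0.046 0"}}

```text
clock: 5.97
tool_pos: [518.7, 118.0, 328.5]
tool_rot: [-90.0, 0.2, 1.9]
wrist_force: [0.5, 1.0, 0.0]
gripper_width: 0.342
```

```bash
python3 - <<'E'
from h import *
go(518,117,231,1.5)
p=cam("wrist");np.save("w3.npy",{k:p[k] for k in("K","k1","R","t")},allow_pickle=True)
cv2.imwrite("pics/w3.png",p["img"][:,:,::-1])
for t,z in(("wide_head",52),("wide_eyepiece",5),("slim_eyepiece",5)):
  for d in bot.place_of(p,t): print(t,d,onz(p,d["centre"],z))
E
```

```text
t 5.97 pos [518.7 118.  328.5] rot [-90.     0.22   1.86] F [0.5 1.  0. ] w 0.342
d tool [-0.0004  0.0975 -0.001 ] turn 0.006 dist mm 98
wide_head {'centre': [321.0, 247.3], 'conf': 0.68} [518.3 117.1  52. ]
wide_eyepiece {'centre': [322.4, 234.3], 'conf': 0.83} [519.5 115.4   5. ]
slim_eyepiece {'centre': [324.8, 160.6], 'conf': 0.91} [519.3 176.8   5. ]
```

View pics/w3.png

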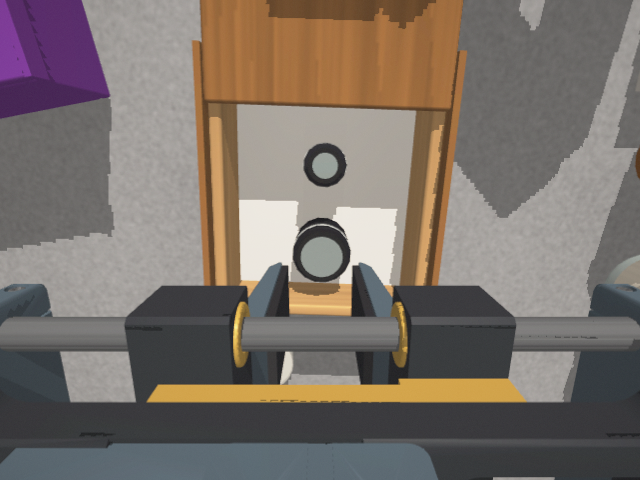

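The wide eyepiece is in the near socket, head at (321,255), which puts it at about (518.5,117). The slim one is at (325,165). Next I descend and grip.

Request:
{"fn": "move_arm", "kwargs": {"increments": "-0.3 0 0.01 -0.001 0; -0.3 0 0.025 -0.001 0; -0.3 0 0.045 -0.001 0; -0.3 0 0.065 -0.001 0; -0.3 0 0.08 -0.001 0"}}

```text
clock: 6.58
tool_pos: [519.0, 116.5, 248.4]
tool_rot: [-90.0, -0.0, 1.9]
wrist_force: [-0.1, -0.5, -0.5]
gripper_width: 0.654
```

Request:
{"fn": "move_arm", "kwargs": {"increments": "-0.3 0 0.01 0 0; -0.3 0 0.017 0 0; 1 0 0.017 0 0; 1 0 0.017 0 0; 1 0 0.017 0 0", "grip_force": 15}}

```text
clock: 7.0
tool_pos: [519.5, 116.4, 233.4]
tool_rot: [-90.0, -0.1, 1.8]
wrist_force: [0.8, -0.3, 0.0]
gripper_width: 0.461
```

Request:
{"fn": "move_arm", "kwargs": {"increments": "1 0 0 0 0; 1 0 0 0 0; 1 0 0 0 0"}}

```text
clock: 7.25
tool_pos: [519.4, 116.4, 233.4]
tool_rot: [-90.0, -0.1, 1.8]
wrist_force: [-0.3, -0.4, 7.9]
gripper_width: 0.432
```

Gripped: width 0.432 × 91 = 39 mm, matching the 40 mm head. The tool can't be tilted, so I'll lift clear and hold for step 2. Then I'll pivot the eyepiece in the pads by pressing its barrel against the fixed inner edge of the case's -y wall.

Request:
{"fn": "move_arm", "kwargs": {"increments": "1 0 -0.015 0 0; 1 0 -0.035 0 0; 1 0 -0.052 0 0; 1 0 -0.052 0 0; 1 0 -0.052 0 0"}}

```text
clock: 7.67
tool_pos: [519.3, 116.3, 285.4]
tool_rot: [-90.0, -0.1, 1.8]
wrist_force: [-0.3, 0.3, -1.7]
gripper_width: 0.434
```

Request:
{"fn": "move_arm", "kwargs": {"increments": "1 0 0 0 0; 1 0 0 0 0; 1 0 0 0 0; 1 0 0 -0.005 0; 1 0 0 -0.012 0"}}

```text
clock: 8.08
tool_pos: [519.5, 104.2, 284.3]
tool_rot: [-90.0, 0.0, 1.9]
wrist_force: [-0.0, 0.1, -1.0]
gripper_width: 0.431
```

```bash
python3 - <<'E'
from h import *
go(519,67.5,285,1.8)
p=cam("side");cv2.imwrite("pics/s4.png",cv2.resize(p["img"][130:330,230:490,::-1],None,fx=3,fy=3))
for d in bot.place_of(p,"wide_head")+bot.place_of(p,"wide_eyepiece"): print(d)
X=np.array([[519,104,103.],[519,104,56]]);print(proj(p,X))
E
```

```text
t 8.08 pos [519.5 104.2 284.3] rot [-9.00e+01  4.00e-02  1.87e+00] F [-0.   0.1 -1. ] w 0.431
d tool [-0.0017 -0.0007 -0.0367] turn 0.001 dist mm 37
{'centre': [368.3, 229.9], 'conf': 0.58}
{'centre': [364.3, 244.8], 'conf': 0.7}
[[367.49114574 230.7204513 ]
 [366.42330561 245.75795329]]
```

View pics/s4.png

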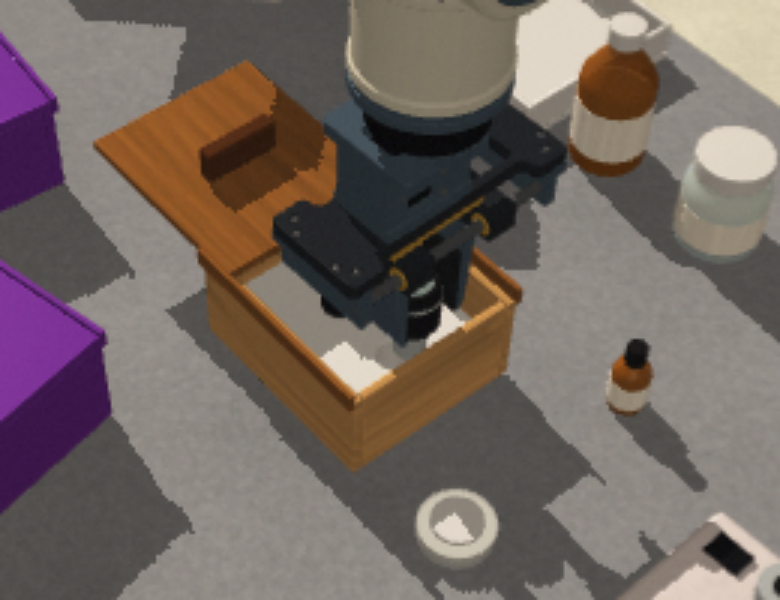

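The eyepiece is held above the socket, clear of the walls (crop about (425,300)). The cover is open. Now I tilt it.

Request:
{"fn": "move_arm", "kwargs": {"increments": "1 0 0 -0.004 0; 1 0 0 -0.008 0; 1 0 0 -0.012 0; 1 0 0 -0.016 0; 1 0 0 -0.019 0"}}

```text
clock: 8.65
tool_pos: [520.3, 85.1, 284.9]
tool_rot: [-90.0, -0.0, 1.8]
wrist_force: [-0.9, 5.6, 4.3]
gripper_width: 0.435
```

Request:
{"fn": "move_arm", "kwargs": {"increments": "1 0 0 -0.003 0; 1 0 0 -0.006 0; 1 0 0 -0.009 0; 1 0 0 -0.012 0; 1 0 0 -0.012 0"}}

```text
clock: 9.07
tool_pos: [520.7, 72.9, 284.9]
tool_rot: [-90.0, -0.0, 1.8]
wrist_force: [-0.5, 3.2, 3.2]
gripper_width: 0.436
```

```bash
python3 - <<'E'
from h import *
go(519,67.5,285,1.8)
p=cam("side");cv2.imwrite("pics/s5.png",cv2.resize(p["img"][170:290,310:450,::-1],None,fx=5,fy=5,interpolation=cv2.INTER_CUBIC))
E
```

```text
t 9.07 pos [520.7  72.9 284.9] rot [-8.998e+01 -3.000e-02  1.810e+00] F [-0.5  3.2  3.2] w 0.436
d tool [-0.0018 -0.0001 -0.0054] turn 0.0 dist mm 6
```

View pics/s5.png

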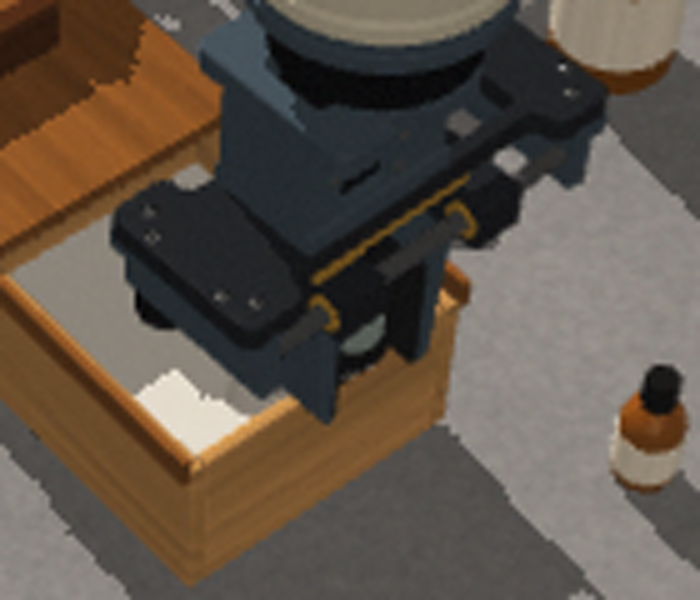

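The glass face now shows at about (360,335), leaning toward −y, with steady contact at 3 N. I'll finish the push, lift clear and check the angle.

Request:
{"fn": "move_arm", "kwargs": {"increments": "1 0 0 -0.003 0; 1 0 0 -0.006 0; 1 0 0 -0.006 0; 1 0 -0.004 -0.002 0; 1 0 -0.012 0.002 0"}}

```text
clock: 9.53
tool_pos: [520.2, 75.3, 296.4]
tool_rot: [-90.0, 0.1, 1.8]
wrist_force: [0.7, -0.4, -1.2]
gripper_width: 0.434
```

Request:
{"fn": "move_arm", "kwargs": {"increments": "1 0 -0.025 0 0; 1 0 -0.055 0 0; 1 0 -0.085 0 0; 1 0 -0.095 0 0; 1 0 -0.095 0 0", "grip_force": 20}}

```text
clock: 9.95
tool_pos: [520.9, 75.7, 394.7]
tool_rot: [-90.0, -0.3, 1.9]
wrist_force: [0.2, -1.0, -1.2]
gripper_width: 0.434
```

```bash
python3 - <<'E'
from h import *
go(487,-180,330,1.8)
p=cam("side");w=cam("wrist")
R,t=pose(bot.get_obs())
c=t+R@np.array([0,172,0]);print(c)
ims=[]
for q in(p,w):
    u=proj(q,c)[0];print(u)
    for n in("wide_head","wide_eyepiece"):
        print(n,[(d["conf"],d["centre"]) for d in bot.place_of(q,n)])
    x,y=np.clip(u,[80,80],[559,399]).astype(int)
    ims.append(cv2.resize(q["img"][y-80:y+80,x-80:x+80,::-1],(390,390),interpolation=cv2.INTER_CUBIC))
cv2.imwrite("pics/s6.png",np.hstack(ims))
E
```

```text
t 9.95 pos [520.9  75.7 394.7] rot [-90.01  -0.29   1.85] F [ 0.2 -1.  -1.2] w 0.434
d tool [-0.0425  0.0646 -0.2544] turn 0.001 dist mm 266
[520.19049332  75.48123989 219.44704229]
[381.50189557 197.41695468]
wide_head [(0.46, [379.0, 190.9])]
wide_eyepiece []
[318.72744614 306.80044105]
wide_head [(0.64, [322.1, 283.3])]
wide_eyepiece [(0.69, [319.7, 206.7])]
```

View pics/s6.png

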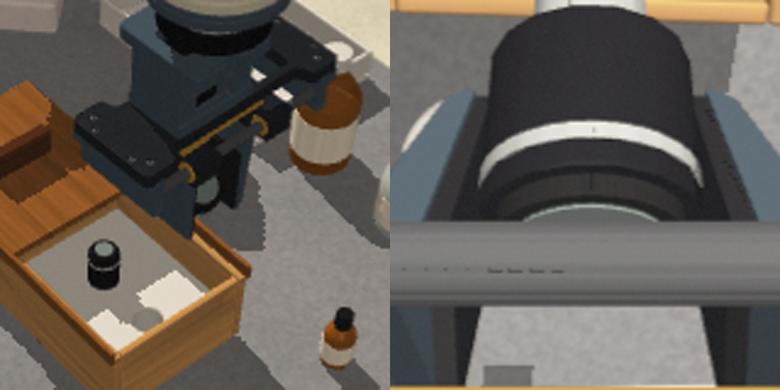

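```bash
python3 - <<'E'
from h import *
p=cam("wrist");R,t=pose(bot.get_obs());print(t)
for th in range(20,71,5):
    a=np.radians(th); ax=np.array([0,-np.cos(a),-np.sin(a)]); n=np.array([0,-np.sin(a),np.cos(a)]) # up axis leaning -z ; normal toward camera
    P=np.array([0,172,0.])
    f=lambda s,r:R@(P+(s-56.4)*ax+r*n)+t
    print(th,proj(p,[f(0,0),f(30,20),f(47,0),f(64,20),f(64,17),f(68,17)])[:,1].round(0))
for n in("wide_head","wide_eyepiece"): print([(d["conf"],d["centre"]) for d in bot.place_of(p,n)])
for d in bot.outline_of(p,"wide_eyepiece"): print(d["conf"],d["extent"])
E
```

```text
[520.28346477  75.34224859 390.59510086]
20 [238. 239. 294. 286. 292. 298.]
25 [231. 237. 292. 290. 295. 303.]
30 [224. 236. 291. 295. 299. 307.]
35 [218. 235. 290. 299. 303. 312.]
40 [212. 235. 289. 304. 307. 317.]
45 [206. 235. 289. 309. 311. 321.]
50 [201. 236. 288. 314. 316. 325.]
55 [196. 238. 288. 318. 320. 330.]
60 [192. 240. 287. 323. 323. 334.]
65 [188. 243. 287. 328. 327. 337.]
70 [185. 246. 287. 332. 331. 341.]
[(0.74, [318.0, 281.9])]
[(0.61, [321.7, 208.6])]
0.95 [276.5, 196.0, 366.1, 315.4]
0.41 [303.7, 85.8, 339.9, 125.0]
```

Foot, rim and shoulder rows fit a lean of about 40–45°. The slim eyepiece is still seated. Now I carry it over the disc.

Request:
{"fn": "move_arm", "kwargs": {"increments": "1 -0.002 0 -0.015 0; 1 -0.007 0 -0.045 0; 1 -0.012 0 -0.078 0; 1 -0.017 0 -0.111 0; 1 -0.022 0 -0.144 0"}}

```text
clock: 10.87
tool_pos: [502.7, -70.6, 391.6]
tool_rot: [-90.0, 0.0, 1.9]
wrist_force: [1.5, -0.1, -2.5]
gripper_width: 0.434
```

Request:
{"fn": "move_arm", "kwargs": {"increments": "1 -0.005 0 -0.033 0; 1 -0.01 0 -0.066 0; 1 -0.015 0.005 -0.095 0; 1 -0.018 0.012 -0.114 0; 1 -0.019 0.02 -0.12 0"}}

```text
clock: 11.28
tool_pos: [487.7, -192.5, 371.5]
tool_rot: [-90.1, -0.0, 1.7]
wrist_force: [-1.1, 0.4, -1.1]
gripper_width: 0.432
```

Request:
{"fn": "move_arm", "kwargs": {"increments": "1 0 0.012 0 0; 1 0 0.024 0 0; 1 0 0.036 0 0; 1 0 0.042 0 0; 1 0 0.042 0 0"}}

```text
clock: 11.7
tool_pos: [487.7, -189.2, 328.4]
tool_rot: [-89.9, 0.1, 1.9]
wrist_force: [0.1, 1.1, -1.4]
gripper_width: 0.435
```

```bash
python3 - <<'E'
from h import *
go(487.5,-190,329,1.8)
ims=[];o=bot.get_obs();R,t=pose(o);c=t+R@np.array([0,172,0])
for n in("side","scene"):
    q=cam(n);u=proj(q,c)[0];x,y=u.astype(int);print(n,u)
    for k in("wide_head","wide_eyepiece","lit_disc"): print(k,[(d["conf"],d["centre"]) for d in bot.place_of(q,k)])
    ims.append(cv2.resize(q["img"][y-80:y+80,x-80:x+80,::-1],(390,390),interpolation=cv2.INTER_CUBIC))
    # predictions: head and foot for angles
    for th in(30,40,45,50,60):
        a=np.radians(th);ax=np.array([0,-np.cos(a),-np.sin(a)]);P=np.array([0,172,0.])
        print(th,proj(q,[R@(P+(s-56.4)*ax)+t for s in(0,30,47,68)]).round(1).tolist())
cv2.imwrite("pics/s7.png",np.hstack(ims))
E
```

```text
t 11.7 pos [ 487.7 -189.2  328.4] rot [-89.92   0.12   1.86] F [ 0.1  1.1 -1.4] w 0.435
d tool [-0.0003 -0.0006 -0.0008] turn 0.001 dist mm 1
side [472.75553107 326.3818496 ]
wide_head []
wide_eyepiece []
lit_disc [(0.87, [461.5, 351.2])]
30 [[454.5, 330.3], [464.0, 328.3], [469.6, 327.1], [476.8, 325.5]]
40 [[451.5, 325.4], [462.5, 325.9], [469.1, 326.2], [477.4, 326.6]]
45 [[450.3, 323.0], [461.9, 324.8], [468.8, 325.8], [477.7, 327.1]]
50 [[449.2, 320.6], [461.4, 323.6], [468.6, 325.4], [477.9, 327.6]]
60 [[447.4, 316.0], [460.6, 321.4], [468.4, 324.6], [478.3, 328.7]]
scene [146.63455991 244.87693002]
wide_head [(0.5, [154.7, 243.4])]
wide_eyepiece [(0.63, [175.6, 257.6])]
lit_disc [(0.64, [162.1, 278.5])]
30 [[167.1, 259.2], [156.4, 251.7], [150.1, 247.3], [142.2, 241.8]]
40 [[170.7, 256.8], [158.1, 250.5], [150.7, 246.9], [141.5, 242.3]]
45 [[172.3, 255.4], [158.8, 249.9], [151.0, 246.7], [141.2, 242.6]]
50 [[173.6, 254.0], [159.4, 249.2], [151.2, 246.4], [140.9, 242.9]]
60 [[175.7, 251.0], [160.4, 247.8], [151.6, 245.9], [140.5, 243.6]]
```

View pics/s7.png

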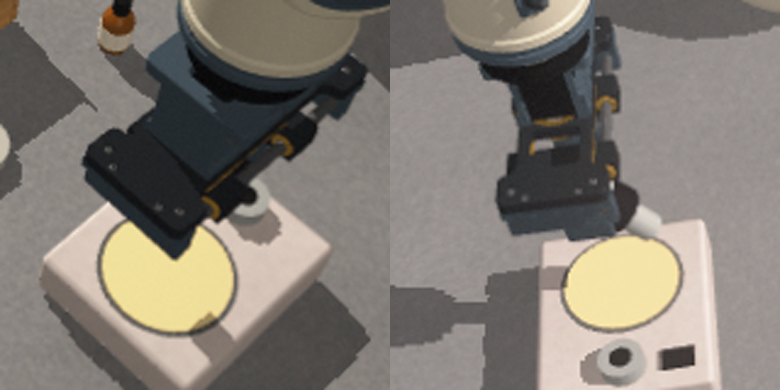

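The scene view shows the tilted barrel ending at about (175,255), which matches the 45° prediction of (172,255). It is over the disc and well clear of the base. I'll let it settle, check for drift and hand in.

Request:
{"fn": "move_arm", "kwargs": {"increments": "1 0 0 0 0; 1 0 0 0 0; 1 0 0 0 0; 1 0 0 0 0; 1 0 0 0 0"}}

```text
clock: 12.52
tool_pos: [487.9, -189.9, 329.7]
tool_rot: [-90.0, 0.0, 1.8]
wrist_force: [-0.6, 0.6, -1.9]
gripper_width: 0.433
```

```bash
python3 - <<'E'
from h import *
go(487.5,-190,329,1.8)
w=cam("wrist")
for n in("wide_head","wide_eyepiece"): print([(d["conf"],d["centre"]) for d in bot.place_of(w,n)])
s=cam("scene")
for n,z in(("petri_dish",0),("dropper",0),("slim_eyepiece",5),("cover_handle",112)): print(n,[(d["conf"],onz(s,d["centre"],z)) for d in bot.place_of(s,n)])
print(bot.get_obs()["qd"].round(2)); print(bot.sign_off())
E
```

```text
t 12.52 pos [ 487.9 -189.9  329.7] rot [-90.     0.     1.83] F [-0.6  0.6 -1.9] w 0.433
d tool [-0.0004  0.0007 -0.0001] turn 0.001 dist mm 1
[(0.81, [320.1, 280.0])]
[(0.69, [345.6, 227.6]), (0.67, [320.7, 208.9])]
petri_dish [(0.78, array([469.5,   0.5,   0. ])), (0.63, array([ 503.8, -188.3,    0. ]))]
dropper [(0.56, array([632.3,  13.3,   0. ]))]
slim_eyepiece [(0.5, array([515.1, 179.3,   5. ]))]
cover_handle [(0.85, array([517.5, 303.8, 112. ])), (0.79, array([383. , 519.2, 112. ])), (0.68, array([270.8, 287.3, 112. ]))]
[ 0.1  -0.03 -0.07 -0.01 -0.07  0.03]
the job is handed in; nothing more can be done
None
```

The job is handed in at 12.5 s. The cover is open, and the wide eyepiece is held leaning about 45° above the lit disc. The system gave no verdict.

**What I did:**
- **Cover:** I pushed the handle until it met the stop; the force rose to 21 N and the handle was then at y ≈ 293 mm.
- **Lift:** I gripped the head (39 mm opening) and lifted it clear of the socket.
- **Lean:** The moves cannot tilt the tool. I pivoted the eyepiece in the pads by pressing its barrel against the inner edge of the case's -y wall, with 3–6 N.
- **Hold:** I carried it over the disc, with the head centre at about (488, -183, 151) mm, roughly 100 mm above the disc.

**Last checks:**
- **Angle:** The wrist view fits about 40–45°, and the scene view about 45°. The rim rows alone suggested slightly less, 30–40°.
- **Steadiness:** The arm was still, the grip width was unchanged at 0.433, and the eyepiece had not moved in the pads since the lift.
- **Things to leave alone:** The slim eyepiece, dish and dropper were still where first measured, to within the few mm (up to about 13 mm for the dropper) these camera estimates scatter.
- **Cover:** The last scene estimate put the handle at y ≈ 304 mm, against 293 mm from the wrist camera. That 10 mm difference looks like network error, and both readings mean fully open.
- **Not detected:** The side-view network did not find the eyepiece in its final pose because the gripper hides it.

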